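# Put three model buildings on their own plates by swapping them round

## Robot

A 7-joint arm with a two-finger parallel gripper is mounted at the origin on a cart in front of the work surface, level with it; the furniture and walls round the work are solid. World frame = base frame: x ahead of the robot, y to its left, z up, the work surface at z = 0. Lengths are in mm, angles in degrees, forces in N, time in s.
With the tool pointing down it reaches from about 425 to 875 mm from the base axis. Payload 4.7 kg.
Tool frame: the origin (TCP) lies on the centre line of the jaws, within the pads' length; the fingertips stand 14 mm ahead of it and the grasp point (between the pads) lies 5 mm behind it; z points along the fingers, x is the direction in which the jaws open and shut, and the axes are right-handed (so a half turn about z gives the same grasp; the last joint's range is limited). The gripper opens to 85 mm and grips with 20 to 120 N. Pads are 22 mm wide; open, the fingers measure 114 mm over their backs; the gripper's body (76 mm by 85 mm) begins 54 mm behind the grasp point. The pads swing forward as they close: fully open they stand 13 mm farther back than shut.
Start: joints at [69.62, 18.392, -4.016, 83.108, 1.295, 78.541, -3.26], TCP at [234.911, -606.086, 245.349] pointing down, gripper open.
Joint ranges: [-163.93, 163.93], [-17.29, 119.83], [-79.2, 71.16], [3.27, 140.29], [-89.18, 269.18], [5.43, 117.66], [-154.24, 154.24]. Speed limits (degrees/s): [147.25, 147.25, 180, 180, 180, 180, 180].

## Interface

Orientations are given as [roll, pitch, yaw] about the fixed x, y, z axes, in that order (R = Rz(yaw) Ry(pitch) Rx(roll)).
In Python, from cell import * gives the robot as it stands.
- The arm moves only by the shell command python3 -m crank 'ROWS' [OPENING] [FORCE]. ROWS is text: rows parted by semicolons, each of 6 numbers parted by spaces: the shift along the world's x, y, z in mm, then the turn, a rotation vector about the world's x, y, z in degrees. In form: dx dy dz ax ay az; .... A call has 1 to 20 rows; each row is the pose to reach, as a shift and turn from the pose measured when the call began; what a row does not reach only later rows make up. A row lasts 1/10 s, in which the tool goes at most 50 mm and 8.59 degrees, less where a joint would pass 70% of its speed; a pose out of reach is approached as far as the arm can. A call with a gripper value outside its range is refused whole. OPENING is the opening, from -1 (shut) to 1 (fully open), so that 0 is half open, set as the call begins (- or left out, the last holds). The fingers move at their own pace and stop on an object; FORCE is the grip in N (left out, the last holds). Time passes only in rows, so rows that repeat a pose let the fingers close. It gives the time, the measured TCP pose, the force and the opening at its end, in the units of the state.
- get_obs(): the state, without advancing time (a new reading comes with each control period).
- capture(name): name is "side" or "top"; returns a dict with "image" (420x560x3 uint8, red, green, blue), "K" (3x3 intrinsics, pixels), "extrinsics" (4x4, takes a point from world to camera coordinates). Camera axes: x right, y down, z forward; pixel columns grow to the right and rows downward; lengths in mm; the calibration is good to about 2 mm. A picture is of the moment at which its call begins. There is no depth.
- finish_job(): hands the job in, once; it reports no verdict.
The state is a dict: "t": time; "joint_pos": joint angles; "qd": joint speeds; "joint_torque": joint torques, N m; "eef_pos": TCP position; "ee_rot": TCP orientation; "contact_force": force on the tool from outside, world axes, zero at the start; "torque": the same for the moment, N m; "width": finger opening in mm.
Only numpy, scipy, OpenCV 4.12 (cv2) and the standard library are available. Lean on these libraries where they do the work, as an engineer would, in place of code of your own. Each camera call takes 0.05 s, during which the arm holds its last target. There are 200 camera calls.

## Task

The three model buildings on the plywood board in front all stand on the wrong plates: swap them round (the plain white spare plate is free for parking) so that the white house ends on the green lawn plate, the signal box with the green flat roof on the dark plate with sleepers, and the blue fuel tank on the grey concrete plate with the yellow border. Each must stand upright in the middle of its plate, the house and the signal box lined up with the long edges of theirs (either way round). Tip nothing over and leave the red wire spool and the yellow tape roll on the board where they are.

Things in the scene. Friction and masses are not known exactly. Their poses are not given: they have to be found in the camera images.
- house: white model house with a pitched white roof and a small brown chimney, 61 x 95 x 67 mm (x, y, z). Origin: centre of its underside; y along its length (ridge), z up. Walls 56 mm apart across x, from 0 to 40 mm up; the eaves stand out 2 mm beyond them at 39 mm up. About 60 g. Take it from above across the 61 mm width, low on the walls. Starts on the sleeper plate, belongs on the lawn plate.
- signal_box: model signal box, grey walls, black windows, flat green roof with a small grey box on it, 53 x 78 x 66 mm (x, y, z), 55 g. Origin: centre of its underside; y along its length. Walls 44 mm apart across x; roof slab 52 mm wide across x, 55 to 60 mm up, 4 mm beyond the walls. Take it from above across x by the roof slab's edges. Starts on the concrete plate, belongs on the sleeper plate.
- fuel_tank: upright round blue model fuel tank, 42 mm in diameter, on a grey square foot 46 x 46 x 4 mm, with a steel lid on top; 62 mm high over all, straight sides from 4 to 56 mm up. Origin: centre of its underside, z up. About 80 g. Take it from above across its sides. At the start it stands on the lawn plate. Belongs on the concrete plate; which way it is turned does not matter.
- lawn_plate: grass-green building plate with a light brown path along one long edge and dark green hedge strips, the place of the white house. All four plates are 84 x 112 x 3 mm, flat and fixed on the plywood board (board top at z = 25 mm, plate top at z = 28 mm); origin: centre of the underside; x across the 84 mm width, y along the 112 mm length, z up.
- sleeper_plate: dark, almost black building plate with brown wooden sleepers and two steel strips, the place of the signal box. Size, frame and heights as for the lawn plate.
- concrete_plate: light grey building plate with a yellow border line, the place of the blue fuel tank. Size, frame and heights as for the lawn plate.
- spare_plate: plain white building plate, empty at the start: the free spot to park a building on while the others change places. Size, frame and heights as for the lawn plate.
- red_spool: bystander: spool of red wire with black flanges, 58 x 60 x 42 mm, standing loose on the board (z = 25 mm). Origin: centre of its underside. To be left alone.
- tape_roll: bystander: roll of yellow tape, 65 mm in diameter, 19 mm high, lying loose on the board (z = 25 mm). Origin: centre of its underside. To be left alone.

How it is judged:
By the outcome, as a careful person would: the job done as asked, in the order asked, and still so for the second after the job is handed in, with the robot touching nothing.
It also fails if it takes over 101 s, if anything falls off the work surface, if the arm or the gripper's body presses on something with over 40 N, if the wrist force passes 120 N, or if a joint passes its speed limit or range.

## Working session

There is one attempt and no reset: what is moved stays moved. The work goes in short steps, Python scripts to look and compute and a shell command to move; the robot and the scene stay as the last step left them, time stands still between calls to the robot, and variables do not carry over. Pictures are saved under pics/ and viewed, about 12 in all and at most 16, crops included, and the job is handed in when it is done.

```bash
ls && mkdir -p pics && python3 - <<'E'
from cell import *
import cv2
o=get_obs()
print({k:o[k] for k in('t','eef_pos','ee_rot','width')})
for n in('top','side'):
    c=capture(n); cv2.imwrite(f'pics/{n}0.png',c['image'][:,:,::-1]); print(n,c['K'].tolist() if hasattr(c['K'],'tolist') else c['K'],c['extrinsics'])
E
```

```text
pics
{'t': 0.0, 'eef_pos': array([ 234.73410874, -605.59390758,  244.23085418]), 'ee_rot': array([ 1.79995008e+02,  1.09160269e-01, -6.88083495e+01]), 'width': 85.10924488965989}
top [[458.80118266559043, 0.0, 283.24535986956005], [0.0, 458.80118266559043, 206.93577493291448], [0.0, 0.0, 1.0]] [[ 3.92692963e-02 -9.99215220e-01  5.18328384e-03  9.08375484e+01]
 [-9.76243853e-01 -3.94716797e-02 -2.13049116e-01  5.95481489e+02]
 [ 2.13086512e-01  3.30613988e-03 -9.77027741e-01  7.75354697e+02]
 [ 0.00000000e+00  0.00000000e+00  0.00000000e+00  1.00000000e+00]]
side [[470.3282218540412, 0.0, 277.1093798859687], [0.0, 470.3282218540412, 207.55695359301527], [0.0, 0.0, 1.0]] [[-6.12419883e-01  7.90528261e-01  2.63746786e-03  2.64319350e+02]
 [ 6.65767573e-01  5.17561361e-01 -5.37479094e-01 -4.11044794e+02]
 [-4.26257465e-01 -3.27406943e-01 -8.43272949e-01  1.20722601e+03]
 [ 0.00000000e+00  0.00000000e+00  0.00000000e+00  1.00000000e+00]]
```

View pics/top0.png

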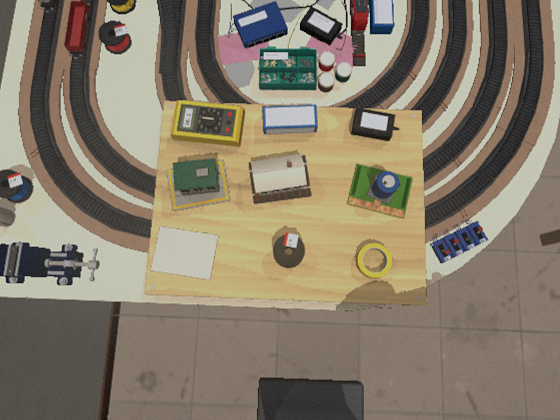

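View pics/side0.png

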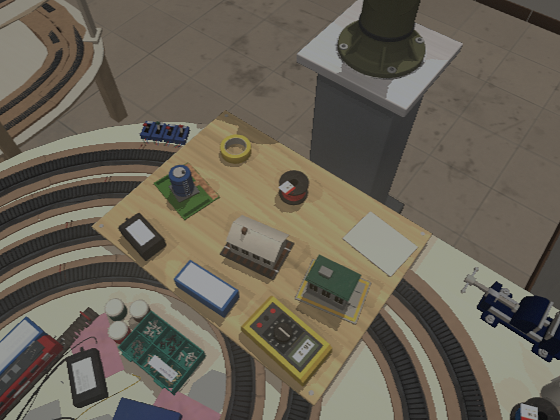

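The top view shows the signal box on the concrete plate (198,180), the house on the sleeper plate (280,177), the tank on the lawn plate (380,190) and the spare plate at (185,253). The spool is at (289,248) and the tape at (374,261). I'll enlarge it for exact corners.

```bash
python3 - <<'E'
import cv2
a=cv2.imread('pics/top0.png')[145:290,145:420]; cv2.imwrite('pics/topc.png',cv2.resize(a,None,fx=2.9,fy=2.9,interpolation=cv2.INTER_CUBIC))
a=cv2.imread('pics/side0.png')[150:325,145:385]; cv2.imwrite('pics/sidec.png',cv2.resize(a,None,fx=3.3,fy=3.3,interpolation=cv2.INTER_CUBIC))
E
```

```text
(no output)
```

View pics/topc.png

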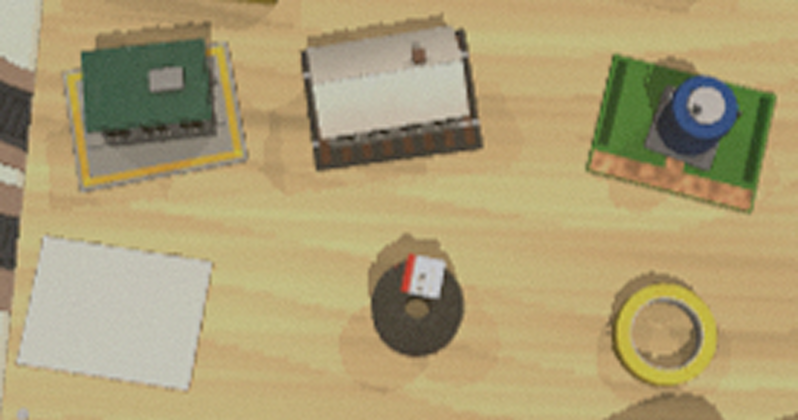

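View pics/sidec.png

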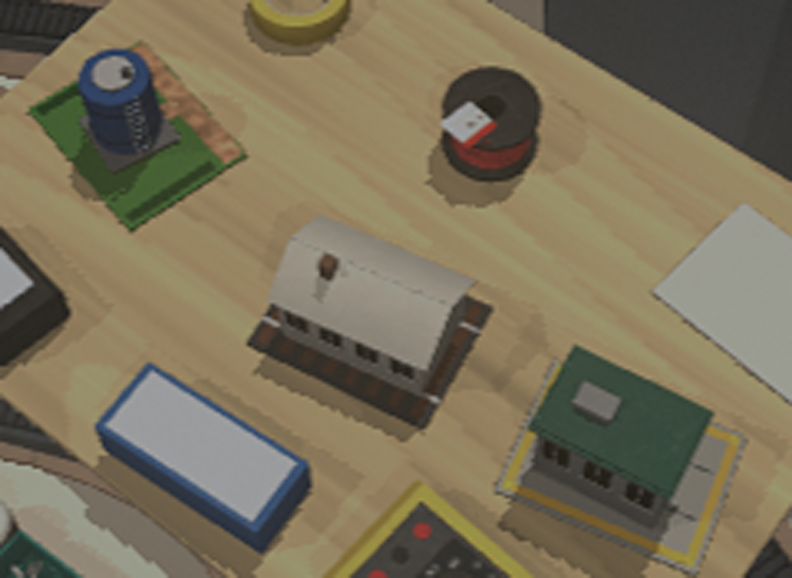

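The crops show all plate corners clearly, except the ones the buildings hide. The lawn plate is at top crop (614,54),(775,94),(751,212),(587,170). The signal box roof, the house ridge and eaves, and the tank lid are all visible in both views.

```bash
cat > h.py <<'E'
import numpy as np, cv2
from cell import *
CAL={}
def ray(cam,uv,z,crop=None):
    """pixels -> world xy on plane z; crop=(scale,u0,v0)"""
    if cam not in CAL:
        c=capture(cam); CAL[cam]=(np.array(c['K']),np.array(c['extrinsics']))
    K,E=CAL[cam]; uv=np.array(uv,float).reshape(-1,2)
    if crop: uv=(uv+.5)/crop[0]-.5+np.array(crop[1:])
    d=(np.c_[uv,np.ones(len(uv))]@np.linalg.inv(K).T)@E[:3,:3]
    o=-E[:3,:3].T@E[:3,3]
    return (o+d*((z-o[2])/d[:,2])[:,None])[:,:2]
def fit(model,w):
    """2D rigid fit -> centre, yaw deg, residual"""
    m=np.array(model,float); w=np.array(w); a=m-m.mean(0); b=w-w.mean(0)
    th=np.arctan2((a[:,0]*b[:,1]-a[:,1]*b[:,0]).sum(),(a*b).sum())
    R=np.array([[np.cos(th),-np.sin(th)],[np.sin(th),np.cos(th)]])
    t=w.mean(0)-R@m.mean(0); r=np.linalg.norm(m@R.T+t-w,axis=1)
    return t.round(1),np.degrees(th).round(1),r.round(1)
E
python3 - <<'E'
from h import *
T=(2.9,145,145);S=(3.3,145,150)
# model corners: image-top TL=(+x,+y) TR=(+x,-y) BR=(-x,-y) BL=(-x,+y)
def rect(w,l): return np.array([(w,l),(w,-l),(-w,-l),(-w,l)])/2
P=rect(84,112)
tp=dict(concrete=[(64,73),(227,41),(247,157),(83,189)],sleeper=[(302,50),(464,28),(482,147),(317,170)],
 lawn=[(614,54),(775,94),(751,212),(587,170)],spare=[(43,236),(213,261),(189,389),(16,362)])
# side: bottom=(+x,+y), left=(+x,-y), top=(-x,-y), right=(-x,+y)
sp=dict(concrete=([0,1,3],[(697,570),(497,490),(745,436)]),sleeper=([0,1,3],[(425,428),(248,343),(492,310)]),
 lawn=([0,1,2,3],[(132,230),(30,110),(140,42),(245,156)]))
for k in tp:
    print(k,'top',*fit(P,ray('top',tp[k],28,T)))
    if k in sp: i,q=sp[k]; print('   side',*fit(P[i],ray('side',q,28,S)))
R=rect(52,78)
print('box',*fit(R,ray('top',[(82,55),(211,38),(216,120),(85,133)],88,T)),*fit(R,ray('side',[(683,492),(530,417),(575,346),(713,411)],88,S)))
print('tank',ray('top',(709,105),90,T),ray('side',(113,72),90,S))
for z in(90,95): 
  print('ridge',z,ray('top',[(309,80),(465,60)],z,T).round(1).tolist(),ray('side',[(474,285),(322,214)],z,S).round(1).tolist())
print('eaves top near',ray('top',[(320,140),(474,122)],67,T).round(1).tolist(),'side far',ray('side',[(435,366),(270,300)],67,S).round(1).tolist())
o=get_obs();print(o['t'],o['eef_pos'])
E
```

```text
concrete top [637.6 280.1] 13.8 [1.7 1.2 1.9 1.9]
   side [635.5 281.5] 14.2 [1.9 1.7 2.3]
sleeper top [655.2 123.8] 10.3 [1.2 0.6 1.3 0.7]
   side [654.2 125.9] 10.0 [1.5 1.4 2.2]
lawn top [639.8 -69.8] -12.3 [0.9 1.1 0.8 1.2]
   side [639.7 -67.6] -12.3 [1.8 2.  1.6 1.9]
spare top [505.7 295.6] -6.4 [0.8 0.4 0.5 0.7]
box [639.7 274. ] 8.7 [1.5 2.3 0.9 2.1] [639.3 278.2] 9.7 [3.7 3.7 3.  3.3]
tank [[641.23783015 -73.743173  ]] [[642.55220835 -69.37272549]]
ridge 90 [[647.2, 174.5], [664.1, 78.1]] [[627.0, 175.4], [642.3, 85.1]]
ridge 95 [[645.7, 174.1], [662.6, 78.3]] [[629.3, 176.9], [644.5, 87.3]]
eaves top near [[614.9, 167.2], [630.6, 70.2]] side far [[667.4, 181.0], [690.6, 87.7]]
0.2 [ 234.77220796 -605.82182149  244.662606  ]
```

```bash
python3 -m crank '50 65 0 0 0 8;100 130 0 0 0 16;150 195 -10 0 0 24;200 260 -20 0 0 32;250 325 -30 0 0 40;300 390 -40 0 0 48;350 455 -50 0 0 56;390 510 -60 0 0 57;407 534 -64 0 0 57;407 534 -64 0 0 57;407 534 -64 0 0 57;407 534 -64 0 0 57;407 534 -64 0 0 57;407 534 -64 0 0 57;407 534 -64 0 0 57;407 534 -64 0 0 57;407 534 -64 0 0 57;407 534 -64 0 0 57;407 534 -64 0 0 57' 1 40; python3 - <<'E'
from h import *
i=[capture(n)['image'] for n in('top','side')]
cv2.imwrite('pics/a.png',cv2.resize(np.hstack([i[0][100:310,300:480],i[1][60:270,100:280]])[:,:,::-1],None,fx=2.2,fy=2.2,interpolation=cv2.INTER_CUBIC))
E
```

```text
t: 2.1
eef_pos: [641.4, -73.5, 180.9]
ee_rot: [180.0, 0.0, -11.9]
contact_force: [-0.1, 0.2, -0.9]
width: 85.6
```

View pics/a.png

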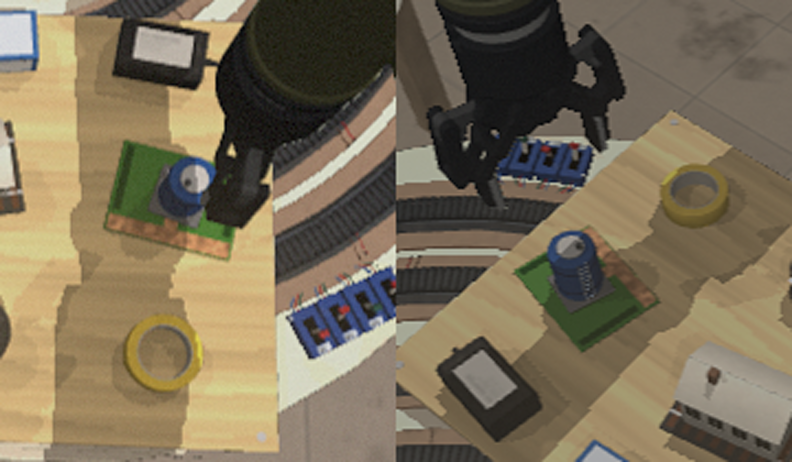

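The gripper sits over the tank with no offset beyond parallax: the side-view fingertips are centred at about (168,138), as projected. Next I descend, grip and lift.

```bash
python3 -m crank '0.5 2 -30 0 0 0;0.5 2 -60 0 0 0;0.5 2 -90 0 0 0;0.5 2 -110 0 0 0;0.5 2 -123 0 0 0;0.5 2 -123 0 0 0;0.5 2 -123 0 0 0;0.5 2 -123 0 0 0' && python3 -m crank '0 0 0 0 0 0;0 0 0 0 0 0;0 0 0 0 0 0;0 0 0 0 0 0;0 0 0 0 0 0;0 0 0 0 0 0;0 0 0 0 0 0;0 0 0 0 0 0;0 0 0 0 0 0;0 0 0 0 0 0' -1 30 && python3 -m crank '0 0 10 0 0 0;0 0 30 0 0 0;0 0 60 0 0 0;0 0 90 0 0 0;0 0 110 0 0 0;0 0 120 0 0 0;0 0 120 0 0 0;0 0 120 0 0 0;0 0 120 0 0 0;0 0 120 0 0 0' && python3 -c "
from h import *
i=capture('side')['image'][20:230,80:330]
cv2.imwrite('pics/b.png',cv2.resize(i[:,:,::-1],None,fx=2,fy=2))"
```

```text
t: 3.0
eef_pos: [643.2, -70.8, 59.6]
ee_rot: [180.0, -0.1, -11.9]
contact_force: [0.1, 0.1, -0.2]
width: 85.5
t: 4.0
eef_pos: [643.7, -70.9, 60.3]
ee_rot: [180.0, -0.2, -11.9]
contact_force: [-0.8, -1.2, 5.0]
width: 41.6
t: 5.0
eef_pos: [642.9, -70.9, 178.8]
ee_rot: [180.0, -0.0, -11.9]
contact_force: [0.4, 0.1, -0.9]
width: 41.1
```

View pics/b.png

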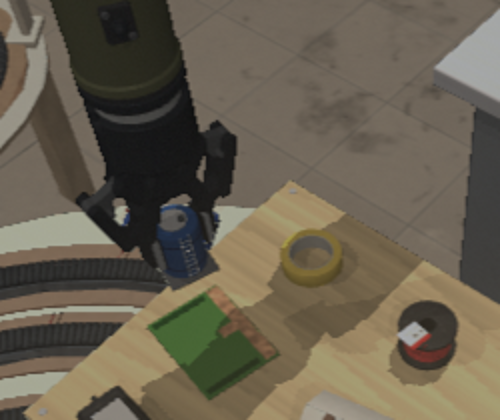

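The tank is held and lifted. Now I'll park it on the spare plate.

```bash
python3 -m crank '-12 32 0 0 0 0;-26 72 0 0 0 1;-42 112 0 0 0 2;-58 152 0 0 0 3;-74 192 0 0 0 4;-88 232 0 0 0 5;-104 272 0 0 0 5;-118 312 0 0 0 5;-130 345 0 0 0 5;-137 367 0 0 0 5;-137 367 0 0 0 5;-137 367 0 0 0 5;-137 367 0 0 0 5;-137 367 0 0 0 5' && python3 -m crank '0 0 -30 0 0 0;0 0 -60 0 0 0;0 0 -90 0 0 0;0 0 -105 0 0 0;0 0 -113 0 0 0;0 0 -117 0 0 0;0 0 -117 0 0 0;0 0 -117 0 0 0;0 0 -117 0 0 0'
```

```text
t: 6.45
eef_pos: [506.9, 294.5, 178.8]
ee_rot: [179.9, -0.0, -7.0]
contact_force: [1.4, -0.2, -1.3]
width: 41.5
t: 7.35
eef_pos: [507.6, 294.9, 63.0]
ee_rot: [180.0, -0.1, -7.0]
contact_force: [-0.2, 0.2, -0.1]
width: 41.1
```

```bash
python3 -m crank '0 0 -2 0 0 0;0 0 -2.5 0 0 0;0 0 -2.5 0 0 0;0 0 -2.5 0 0 0' && python3 -m crank '0 0 0 0 0 0;0 0 0 0 0 0;0 0 0 0 0 0;0 0 0 0 0 0;0 0 0 0 0 0;0 0 0 0 0 0;0 0 20 0 0 0;0 0 50 0 0 0;0 0 90 0 0 0;0 0 120 0 0 0;0 0 120 0 0 0;0 0 120 0 0 0' 1 && python3 -m crank '20 -25 0 0 0 5;45 -55 0 0 0 10;75 -90 0 0 0 15;105 -125 0 0 0 16.5;130 -155 0 0 0 16.5;146 -170 0 0 0 16.5;146 -170 0 0 0 16.5;146 -170 0 0 0 16.5;146 -170 0 0 0 16.5;146 -170 0 0 0 16.5' && python3 -c "
from h import *
i=[capture(n)['image'] for n in('top','side')]
cv2.imwrite('pics/c.png',cv2.resize(np.hstack([i[0][110:310,140:340],i[1][150:350,210:410]])[:,:,::-1],None,fx=2,fy=2))
cv2.imwrite('pics/c_top.png',i[0][:,:,::-1]);cv2.imwrite('pics/c_side.png',i[1][:,:,::-1])"
```

```text
t: 7.75
eef_pos: [507.6, 294.9, 60.5]
ee_rot: [180.0, -0.1, -7.1]
contact_force: [0.3, 0.4, -1.0]
width: 41.3
t: 8.95
eef_pos: [507.9, 295.0, 181.1]
ee_rot: [-180.0, -0.2, -7.1]
contact_force: [0.1, -0.4, -0.8]
width: 85.2
t: 9.95
eef_pos: [652.8, 126.8, 180.9]
ee_rot: [-180.0, -0.2, 9.6]
contact_force: [-0.2, 0.3, -0.0]
width: 85.3
```

View pics/c.png

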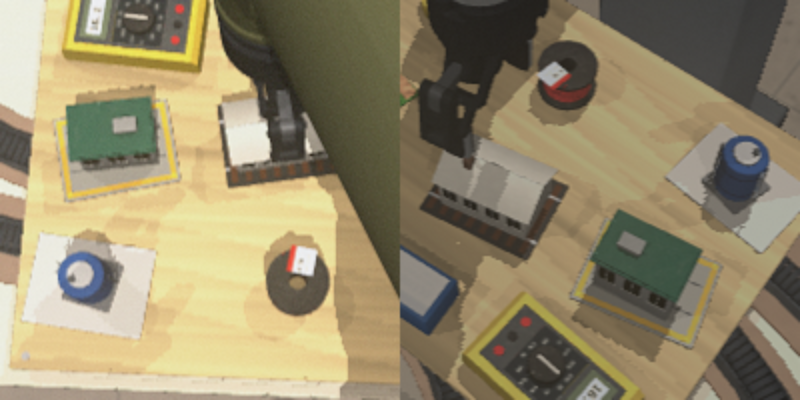

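The tank stands upright on the spare plate, and the house is straight below the gripper. I'll descend in two steps.

```bash
python3 -m crank '0.5 -1 -30 0 0 0;0.5 -1 -60 0 0 0;0.5 -1 -85 0 0 0;0.5 -1 -100 0 0 0;0.5 -1 -108 0 0 0;0.5 -1 -116 0 0 0;0.5 -1 -116 0 0 0;0.5 -1 -116 0 0 0' && python3 -c "
from h import *
i=capture('side')['image'][100:280,200:380]
cv2.imwrite('pics/d.png',cv2.resize(i[:,:,::-1],None,fx=3,fy=3,interpolation=cv2.INTER_CUBIC))"
```

```text
t: 10.85
eef_pos: [654.4, 125.4, 66.2]
ee_rot: [-180.0, -0.3, 9.6]
contact_force: [0.0, -0.4, 0.0]
width: 85.5
```

View pics/d.png

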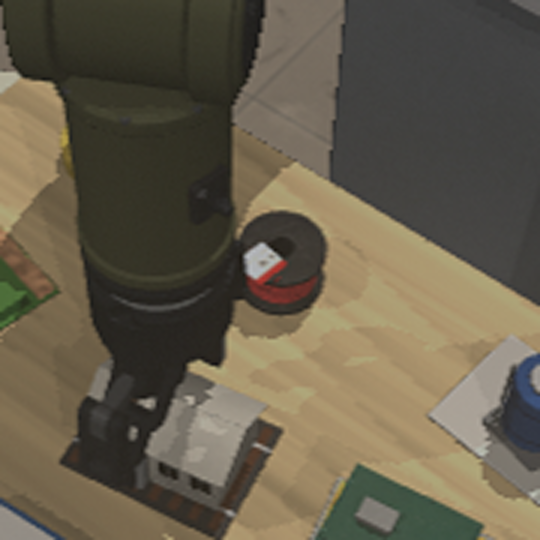

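The finger stands clear of the far wall and straddles the house. I'll go low on the walls and close.

```bash
python3 -m crank '0 0 -6 0 0 0;0 0 -12 0 0 0;0 0 -17 0 0 0;0 0 -21 0 0 0;0 0 -22 0 0 0;0 0 -22 0 0 0;0 0 -22 0 0 0' && python3 -m crank '0 0 0 0 0 0;0 0 0 0 0 0;0 0 0 0 0 0;0 0 0 0 0 0;0 0 0 0 0 0;0 0 0 0 0 0;0 0 0 0 0 0;0 0 0 0 0 0' -1 25
```

```text
t: 11.6
eef_pos: [654.6, 125.6, 44.5]
ee_rot: [-180.0, -0.4, 9.6]
contact_force: [0.2, 0.2, 0.8]
width: 85.3
t: 12.4
eef_pos: [654.9, 125.6, 45.2]
ee_rot: [-180.0, -0.4, 9.6]
contact_force: [-2.1, -0.9, 5.4]
width: 59.0
```

```bash
python3 -m crank '0 0 0 0 0 0;0 0 0 0 0 0;0 0 0 0 0 0;0 0 0 0 0 0' && python3 -c "
from h import *
i=[capture(n)['image'] for n in('top','side')]
cv2.imwrite('pics/e.png',cv2.resize(np.hstack([i[0][110:230,210:340],i[1][160:280,210:340]])[:,:,::-1],None,fx=3,fy=3,interpolation=cv2.INTER_CUBIC))"
```

```text
t: 12.8
eef_pos: [654.9, 125.6, 45.2]
ee_rot: [-180.0, -0.4, 9.6]
contact_force: [-1.5, -0.3, 3.9]
width: 59.1
```

View pics/e.png

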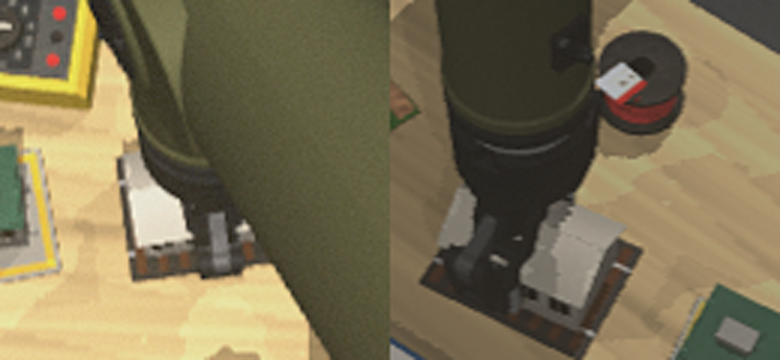

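The width of 59 mm means the pads are catching the eaves, since the walls are 56 mm apart. I'll reopen, go 5.5 mm lower and regrip.

```bash
python3 -m crank '0 0 0 0 0 0;0 0 0 0 0 0;0 0 -3 0 0 0;0 0 -5.5 0 0 0;0 0 -5.5 0 0 0;0 0 -5.5 0 0 0' 0.9 && python3 -m crank '0 0 0 0 0 0;0 0 0 0 0 0;0 0 0 0 0 0;0 0 0 0 0 0;0 0 0 0 0 0;0 0 0 0 0 0;0 0 0 0 0 0;0 0 0 0 0 0' -1 25
```

```text
t: 13.5
eef_pos: [654.8, 125.6, 39.5]
ee_rot: [-180.0, -0.4, 9.6]
contact_force: [-0.0, 0.0, 0.7]
width: 81.3
t: 14.3
eef_pos: [654.9, 125.7, 39.8]
ee_rot: [-180.0, -0.4, 9.6]
contact_force: [-2.5, -0.8, 5.0]
width: 55.6
```

Now the pads are on the walls (55.6 mm). I'll lift and carry to the lawn plate.

```bash
python3 -m crank '0 0 5 0 0 0;0 0 20 0 0 0;0 0 45 0 0 0;0 0 75 0 0 0;0 0 100 0 0 0;0 0 115 0 0 0;0 0 115 0 0 0;0 0 115 0 0 0;0 0 115 0 0 0' && python3 -m crank '-1 -12 0 0 0 -1;-3 -35 0 0 0 -4;-5 -65 0 0 0 -8;-8 -100 0 0 0 -12;-10 -135 0 0 0 -16;-13 -165 0 0 0 -20;-15 -187 0 0 0 -22;-15 -195 0 0 0 -22;-15 -195 0 0 0 -22;-15 -195 0 0 0 -22;-15 -195 0 0 0 -22;-15 -195 0 0 0 -22' && python3 -c "
from h import *
i=[capture(n)['image'] for n in('top','side')]
cv2.imwrite('pics/f.png',cv2.resize(np.hstack([i[0][60:250,240:440],i[1][60:250,110:310]])[:,:,::-1],None,fx=2,fy=2,interpolation=cv2.INTER_CUBIC))"
```

```text
t: 15.2
eef_pos: [653.9, 125.3, 153.0]
ee_rot: [-180.0, -0.2, 9.6]
contact_force: [-0.5, -0.0, -0.6]
width: 55.8
t: 16.4
eef_pos: [639.1, -67.7, 153.0]
ee_rot: [-180.0, -0.2, -12.3]
contact_force: [-0.2, 0.4, -1.3]
width: 55.6
```

View pics/f.png

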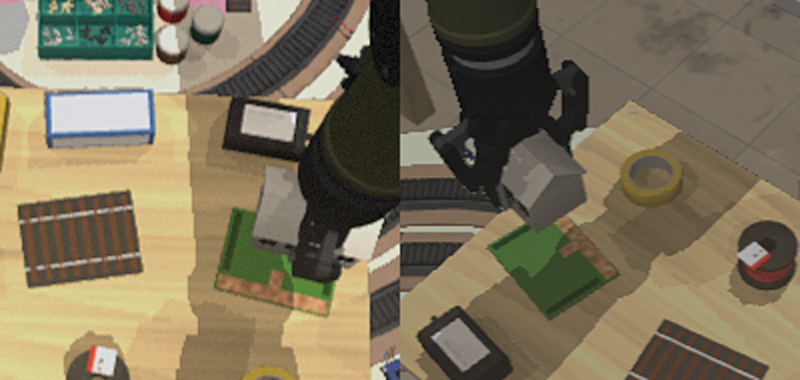

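The house hangs level above the lawn plate. I'll lower it and release.

```bash
python3 -m crank '0.5 -1.5 -30 0 0 0;0.5 -1.5 -65 0 0 0;0.5 -1.5 -90 0 0 0;0.5 -1.5 -103 0 0 0;0.5 -1.5 -108 0 0 0;0.5 -1.5 -110 0 0 0;0.5 -1.5 -110 0 0 0;0.5 -1.5 -110 0 0 0'; python3 -m crank '0 0 -1 0 0 0;0 0 -2 0 0 0;0 0 -3 0 0 0;0 0 -3 0 0 0'
```

```text
t: 17.3
eef_pos: [640.6, -70.0, 44.5]
ee_rot: [-180.0, -0.4, -12.3]
contact_force: [0.6, -1.0, -0.0]
width: 55.5
t: 17.7
eef_pos: [640.4, -70.1, 41.4]
ee_rot: [-180.0, -0.3, -12.3]
contact_force: [0.7, 0.6, 0.5]
width: 55.7
```

```bash
python3 -m crank '0 0.8 -0.7 0 0 0;0 0.8 -1.4 0 0 0;0 0.8 -1.6 0 0 0' && python3 -m crank '0 0 0 0 0 0;0 0 0 0 0 0;0 0 0 0 0 0;0 0 0 0 0 0;0 0 0 0 0 0;0 0 5 0 0 0;0 0 25 0 0 0;0 0 60 0 0 0;0 0 100 0 0 0;0 0 140 0 0 0;0 0 140 0 0 0;0 0 140 0 0 0' 1 && python3 -m crank '0 40 0 0 0 5;0 85 0 0 0 10;0 130 0 0 0 15;0 175 0 0 0 20;0 220 0 0 0 21;0 265 0 0 0 21;0 310 0 0 0 21;-1 335 0 0 0 21;-1 346 0 0 0 21;-1 346 0 0 0 21;-1 346 0 0 0 21;-1 346 0 0 0 21;-1 346 0 0 0 21' && python3 -c "
from h import *
i=[capture(n)['image'] for n in('top','side')]
cv2.imwrite('pics/g_top.png',i[0][:,:,::-1]);cv2.imwrite('pics/g_side.png',i[1][:,:,::-1])
cv2.imwrite('pics/g.png',cv2.resize(np.hstack([i[0][150:240,330:430],i[1][140:230,140:240]])[:,:,::-1],None,fx=4,fy=4,interpolation=cv2.INTER_CUBIC))"
```

```text
t: 18.0
eef_pos: [640.4, -69.1, 39.9]
ee_rot: [-180.0, -0.3, -12.3]
contact_force: [-1.4, 0.3, 1.9]
width: 55.7
t: 19.2
eef_pos: [641.1, -69.1, 181.5]
ee_rot: [-180.0, -0.5, -12.3]
contact_force: [-0.0, 0.1, -0.6]
width: 85.1
t: 20.5
eef_pos: [641.0, 274.5, 181.4]
ee_rot: [180.0, -0.5, 8.5]
contact_force: [0.0, 0.3, -0.3]
width: 85.5
```

View pics/g.png

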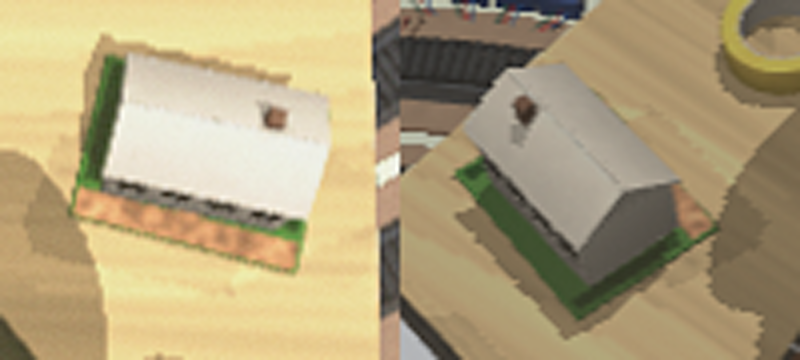

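```bash
python3 - <<'E'
from h import *
T=(4,330,150);S=(4,40,140)
def rect(w,l): return np.array([(w,l),(w,-l),(-w,-l),(-w,l)])/2
P=rect(84,112)
i=[0,2,3]
print('plate top',fit(P[i],ray('top',[(107,53),(297,270),(72,214)],28,T)))
print('house eaves top',fit(rect(61,95),ray('top',[(127,54),(330,97),(303,222),(103,181)],67,T)))
j=[0,1,3]
print('plate side',fit(P[j],ray('side',[(579,319),(456,174),(718,230)],28,S)))
print('house eaves side',fit(rect(61,95),ray('side',[(579,254),(464,131),(561,65),(679,182)],67,S)))
E
```

```text
plate top (array([640.9, -70.6]), np.float64(-11.9), array([0.7, 1.2, 1.1]))
house eaves top (array([641.2, -68.7]), np.float64(-10.4), array([0.4, 1. , 1.7, 1.2]))
plate side (array([639.3, -67.2]), np.float64(-12.9), array([1.5, 1.2, 1.7]))
house eaves side (array([641.2, -67.6]), np.float64(-9.8), array([0.6, 1.8, 1. , 1.4]))
```

The house is centred to about 2 mm and turned about 2° relative to its plate, near measuring noise. I'll re-check at the end. Now the signal box.

```bash
python3 -m crank '-1 1 -30 0 0 0.5;-1 1 -60 0 0 0.5;-1 1 -85 0 0 0.5;-1 1 -98 0 0 0.5;-1 1 -103 0 0 0.5;-1 1 -103 0 0 0.5;-1 1 -103 0 0 0.5' && python3 -m crank '0 0 0 0 0 0;0 0 0 0 0 0;0 0 0 0 0 0;0 0 0 0 0 0;0 0 0 0 0 0;0 0 0 0 0 0;0 0 0 0 0 0;0 0 0 0 0 0;0 0 0 0 0 0' -1 25 && python3 -m crank '0 0 5 0 0 0;0 0 20 0 0 0;0 0 45 0 0 0;0 0 75 0 0 0;0 0 95 0 0 0;0 0 105 0 0 0;0 0 105 0 0 0;0 0 105 0 0 0' && python3 -c "
from h import *
i=[capture(n)['image'] for n in('top','side')]
cv2.imwrite('pics/i.png',cv2.resize(np.hstack([i[0][110:290,130:330],i[1][130:310,220:420]])[:,:,::-1],None,fx=2,fy=2,interpolation=cv2.INTER_CUBIC))"
```

```text
t: 21.4
eef_pos: [640.2, 277.7, 80.2]
ee_rot: [-179.9, -0.6, 9.1]
contact_force: [0.2, 1.1, -0.5]
width: 85.5
t: 22.3
eef_pos: [640.8, 278.1, 81.6]
ee_rot: [-179.9, -0.8, 9.1]
contact_force: [-0.1, -1.2, 5.9]
width: 52.1
t: 23.1
eef_pos: [640.4, 277.8, 185.7]
ee_rot: [-180.0, -0.7, 9.1]
contact_force: [0.5, 0.4, -1.0]
width: 52.5
```

View pics/i.png

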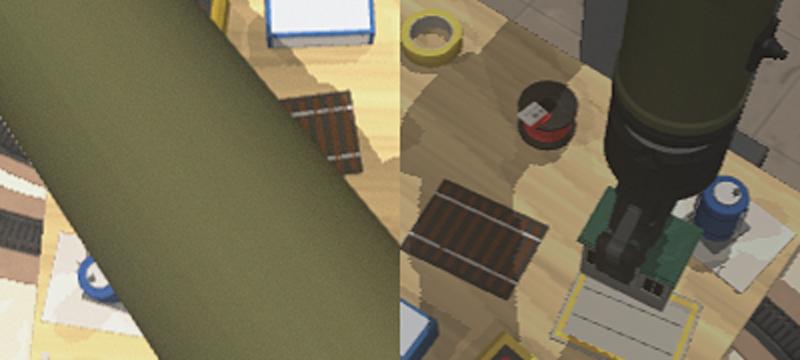

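The signal box is held level. I'll carry it to the sleeper plate.

```bash
python3 -m crank '1 -12 0 0 0 0;3 -35 0 0 0 0.5;6 -65 0 0 0 1;9 -100 0 0 0 1.1;12 -130 0 0 0 1.1;14 -146 0 0 0 1.1;14 -151 0 0 0 1.1;14 -151 0 0 0 1.1;14 -151 0 0 0 1.1;14 -151 0 0 0 1.1' && python3 -m crank '0 0 -30 0 0 0;0 0 -60 0 0 0;0 0 -85 0 0 0;0 0 -96 0 0 0;0 0 -100 0 0 0;0 0 -100 0 0 0;0 0 -100 0 0 0;0 0 -100 0 0 0'
```

```text
t: 24.2
eef_pos: [653.6, 129.1, 185.0]
ee_rot: [-179.9, -0.6, 10.4]
contact_force: [-0.3, -0.5, -0.7]
width: 52.1
t: 25.0
eef_pos: [654.5, 129.5, 86.5]
ee_rot: [-179.9, -0.7, 10.4]
contact_force: [0.2, -0.0, -1.4]
width: 52.3
```

```bash
python3 -m crank '0 -2.5 -1 0 0 0;0 -2.5 -2.5 0 0 0;0 -2.5 -4 0 0 0;0 -2.5 -4.7 0 0 0;0 -2.5 -4.7 0 0 0' && python3 -m crank '0 0 0 0 0 0;0 0 0 0 0 0;0 0 0 0 0 0;0 0 0 0 0 0;0 0 0 0 0 0;0 0 5 0 0 0;0 0 25 0 0 0;0 0 60 0 0 0;0 0 100 0 0 0;0 0 100 0 0 0;0 0 100 0 0 0' 1 && python3 -m crank '-25 27 0 0 0 -3;-50 56 0 0 0 -6;-75 84 0 0 0 -9;-100 112 0 0 0 -12;-125 140 0 0 0 -15;-140 160 0 0 0 -17;-147 168 0 0 0 -17;-147 168 0 0 0 -17;-147 168 0 0 0 -17;-147 168 0 0 0 -17' && python3 -c "
from h import *
i=[capture(n)['image'] for n in('top','side')]
cv2.imwrite('pics/j.png',cv2.resize(np.hstack([i[0][140:230,150:320],i[1][200:330,210:380][:90*0+130]][0:1]+[])[:,:,::-1],None,fx=4.4,fy=4.4,interpolation=cv2.INTER_CUBIC))
cv2.imwrite('pics/js.png',cv2.resize(i[1][200:330,205:385][:,:,::-1],None,fx=4.4,fy=4.4,interpolation=cv2.INTER_CUBIC))
cv2.imwrite('pics/j_top.png',i[0][:,:,::-1]);cv2.imwrite('pics/j_side.png',i[1][:,:,::-1])"
```

```text
t: 25.5
eef_pos: [654.5, 126.9, 81.7]
ee_rot: [-179.9, -0.7, 10.4]
contact_force: [0.5, -0.2, -0.3]
width: 51.8
t: 26.6
eef_pos: [655.2, 127.3, 183.5]
ee_rot: [-179.9, -0.9, 10.4]
contact_force: [0.1, 0.8, -0.9]
width: 85.5
t: 27.6
eef_pos: [509.6, 293.2, 183.0]
ee_rot: [-180.0, -0.9, -6.8]
contact_force: [0.3, -0.5, 0.2]
width: 84.8
```

View pics/js.png

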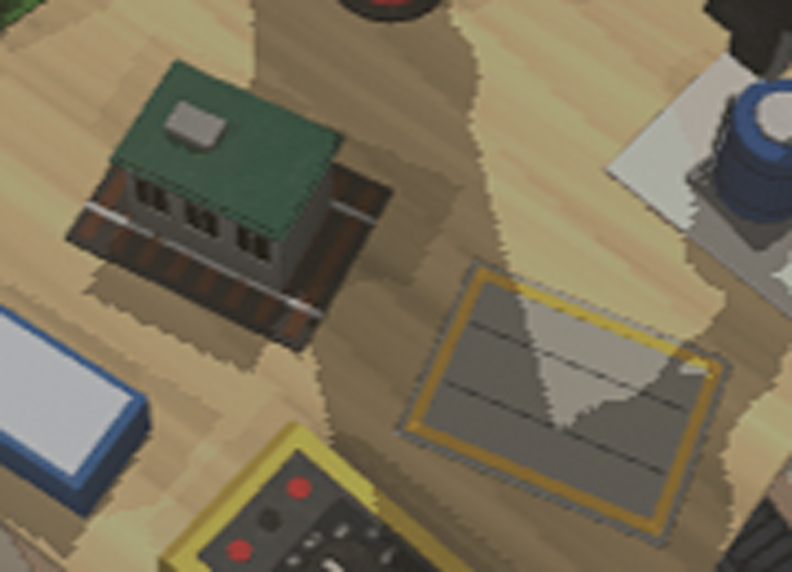

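The signal box stands upright on the sleepers, and the concrete plate is now fully visible with corners (398,434),(662,545),(732,362),(474,262).

```bash
python3 - <<'E'
from h import *
S=(4.4,205,200)
def rect(w,l): return np.array([(w,l),(w,-l),(-w,-l),(-w,l)])/2
P=rect(84,112);j=[0,1,3]
print('sleeper side',fit(P[j],ray('side',[(303,352),(66,240),(392,188)],28,S)))
print('box side',fit(rect(52,78),ray('side',[(275,238),(112,158),(176,60),(343,136)],88,S)))
print('concrete side',fit(P,ray('side',[(662,545),(398,434),(474,262),(732,362)],28,S)))
E
python3 -m crank '-1.5 2 -30 0 0 0;-1.5 2 -60 0 0 0;-1.5 2 -90 0 0 0;-1.5 2 -115 0 0 0;-1.5 2 -123 0 0 0;-1.5 2 -123 0 0 0;-1.5 2 -123 0 0 0' && python3 -m crank '0 0 0 0 0 0;0 0 0 0 0 0;0 0 0 0 0 0;0 0 0 0 0 0;0 0 0 0 0 0;0 0 0 0 0 0;0 0 0 0 0 0;0 0 0 0 0 0;0 0 0 0 0 0;0 0 0 0 0 0' -1 30 && python3 -m crank '0 0 5 0 0 0;0 0 20 0 0 0;0 0 50 0 0 0;0 0 80 0 0 0;0 0 105 0 0 0;0 0 120 0 0 0;0 0 120 0 0 0;0 0 120 0 0 0'
```

```text
sleeper side (array([654.4, 125.4]), np.float64(11.1), array([0.5, 1.4, 1. ]))
box side (array([655.6, 127.1]), np.float64(9.4), array([2.8, 2.3, 1.6, 0.9]))
concrete side (array([636.5, 282.2]), np.float64(13.8), array([1.8, 1.6, 1.6, 0.7]))
t: 28.45
eef_pos: [508.5, 296.5, 61.5]
ee_rot: [-179.9, -1.0, -6.7]
contact_force: [0.7, 0.8, 0.7]
width: 85.7
t: 29.45
eef_pos: [508.9, 296.8, 62.6]
ee_rot: [-179.8, -1.0, -6.7]
contact_force: [-1.4, 0.3, 4.8]
width: 41.5
t: 30.25
eef_pos: [508.6, 296.4, 182.1]
ee_rot: [-179.9, -1.0, -6.8]
contact_force: [-0.6, 0.1, -1.4]
width: 41.3
```

```bash
python3 -m crank '10 -1 0 0 0 2;28 -3 0 0 0 5;50 -5 0 0 0 9;75 -8 0 0 0 13;100 -10 0 0 0 17;118 -12 0 0 0 20;127.6 -13.5 0 0 0 20;127.6 -13.5 0 0 0 20;127.6 -13.5 0 0 0 20;127.6 -13.5 0 0 0 20' && python3 -m crank '0 0 -30 0 0 0;0 0 -60 0 0 0;0 0 -90 0 0 0;0 0 -106 0 0 0;0 0 -113 0 0 0;0 0 -116 0 0 0;0 0 -116 0 0 0;0 0 -116 0 0 0'
```

```text
t: 31.25
eef_pos: [634.9, 283.7, 182.0]
ee_rot: [-179.9, -1.0, 13.3]
contact_force: [-0.5, -0.2, -0.9]
width: 41.1
t: 32.05
eef_pos: [635.7, 284.3, 67.6]
ee_rot: [-179.9, -1.1, 13.3]
contact_force: [-0.3, 0.6, -1.5]
width: 41.3
```

```bash
python3 -m crank '0.5 -1 -2 0 0 0;0.5 -1 -3.5 0 0 0;0.5 -1 -4.8 0 0 0;0.5 -1 -4.8 0 0 0;0.5 -1 -4.8 0 0 0' && python3 -m crank '0 0 0 0 0 0;0 0 0 0 0 0;0 0 0 0 0 0;0 0 0 0 0 0;0 0 0 0 0 0;0 0 5 0 0 0;0 0 25 0 0 0;0 0 60 0 0 0;0 0 100 0 0 0;0 0 130 0 0 0;0 0 130 0 0 0' 0.4 && python3 -m crank '-20 -40 10 0 0 0;-40 -85 20 0 0 -5;-60 -130 30 0 0 -10;-75 -175 40 0 0 -15;-85 -220 50 0 0 -20;-95 -265 60 0 0 -25;-100 -310 60 0 0 -30;-110 -355 60 0 0 -35;-120 -400 60 0 0 -40;-130 -445 60 0 0 -45;-140 -490 60 0 0 -50;-160 -535 60 0 0 -55;-180 -580 60 0 0 -60;-200 -620 60 0 0 -60;-220 -650 60 0 0 -60;-220 -650 60 0 0 -60;-220 -650 60 0 0 -60;-220 -650 60 0 0 -60' && python3 -c "
from h import *
i=[capture(n)['image'] for n in('top','side')]
cv2.imwrite('pics/z_top.png',i[0][:,:,::-1]);cv2.imwrite('pics/z_side.png',i[1][:,:,::-1])
cv2.imwrite('pics/zt.png',cv2.resize(i[0][145:290,145:420][:,:,::-1],None,fx=2.9,fy=2.9,interpolation=cv2.INTER_CUBIC))
cv2.imwrite('pics/zs.png',cv2.resize(i[1][150:325,145:385][:,:,::-1],None,fx=3.3,fy=3.3,interpolation=cv2.INTER_CUBIC))"
```

```text
t: 32.55
eef_pos: [636.1, 283.3, 62.8]
ee_rot: [-179.9, -1.1, 13.3]
contact_force: [-0.1, 0.1, -0.7]
width: 41.3
t: 33.65
eef_pos: [638.4, 285.2, 199.3]
ee_rot: [-179.7, -1.6, 13.3]
contact_force: [0.3, 1.0, 0.2]
width: 59.6
t: 35.45
eef_pos: [419.3, -363.3, 259.1]
ee_rot: [-179.7, -1.6, -46.6]
contact_force: [0.7, -0.3, 0.2]
width: 59.9
```

View pics/zt.png

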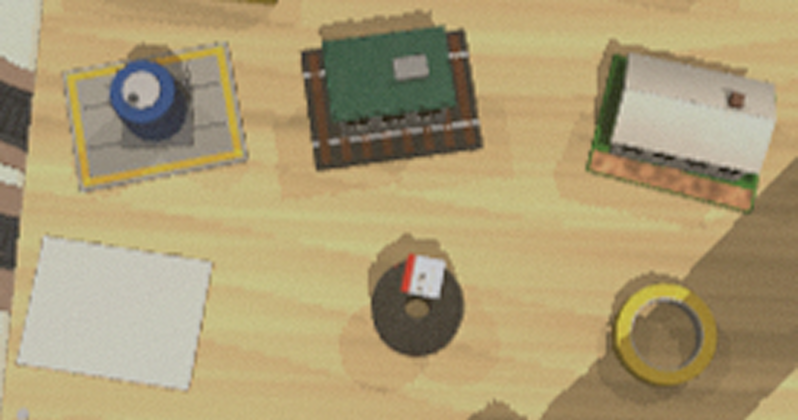

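View pics/zs.png

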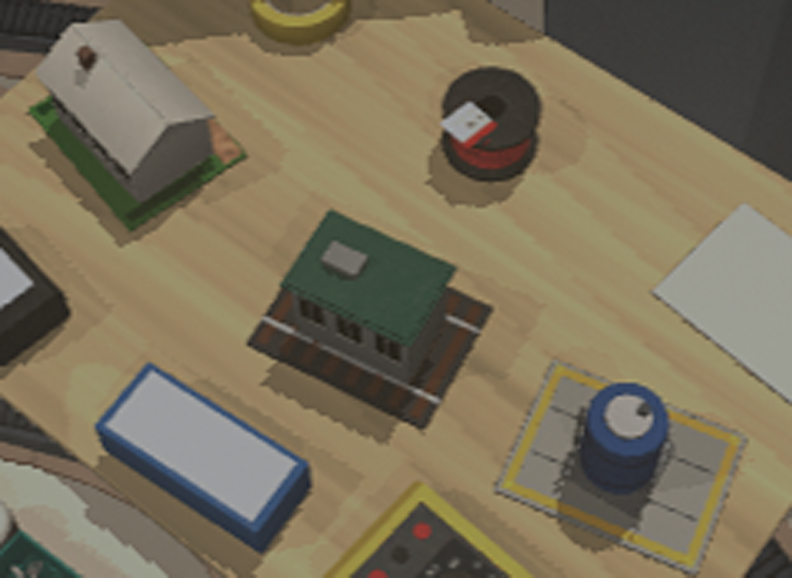

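All three buildings stand upright on their plates, and the spool and tape look unmoved. I'll measure each once more against its plate.

```bash
python3 - <<'E'
from h import *
T=(2.9,145,145);S=(3.3,145,150)
def rect(w,l): return np.array([(w,l),(w,-l),(-w,-l),(-w,l)])/2
print('tank',ray('top',(141,92),90,T).round(1),ray('side',(630,414),90,S).round(1))
print('box top',fit(rect(52,78),ray('top',[(323,42),(445,28),(456,105),(331,122)],88,T)))
# dark roof mask fit of green roof and plain house roof by minAreaRect
im=cv2.imread('pics/z_top.png');hsv=cv2.cvtColor(im,cv2.COLOR_BGR2HSV)
def mr(m,z,x0,x1,y0,y1):
    k=np.zeros_like(m);k[y0:y1,x0:x1]=m[y0:y1,x0:x1];k=cv2.morphologyEx(k,cv2.MORPH_CLOSE,np.ones((5,5)))
    c=max(cv2.findContours(k,cv2.RETR_EXTERNAL,cv2.CHAIN_APPROX_NONE)[0],key=cv2.contourArea)
    w=ray('top',c.reshape(-1,2),z).astype(np.float32);return [np.round(v,1) for v in cv2.minAreaRect(w)]
print('box roof',mr(cv2.inRange(hsv,(60,60,30),(95,255,160)),88,250,310,145,205))
print('lawn',mr(cv2.inRange(hsv,(5,70,40),(80,255,255))&~cv2.inRange(hsv,(15,40,150),(30,255,255)),28,340,420,155,220))
print('house roof',mr(cv2.inRange(hsv,(0,0,120),(179,50,255)),75,345,420,155,215))
d=cv2.absdiff(cv2.imread('pics/top0.png'),im).max(2)
print('spool diff',np.median(d[230:270,270:308]),(d[230:270,270:308]>40).sum(),'tape',(d[242:262,356:380]>40).sum())
E
```

```text
tank [[635.3 278. ]] [[637.9 280.2]]
box top (array([653.7, 125.2]), np.float64(9.5), array([0.7, 0.6, 0.9, 0.4]))
box roof [array([654.3, 125.6]), array([50.2, 76.4]), np.float64(10.4)]
lawn [array([640.6, -80.5]), array([146.7,  97.5]), np.float64(78.4)]
house roof [array([638.9, -68.6]), array([97.5, 60.5]), np.float64(79.6)]
spool diff 4.0 0 tape 171
```

```bash
python3 -c "
from cell import *
o=get_obs();print(o['t'],o['contact_force']);print(finish_job())"
```

```text
35.65 [-0.06607764  0.33757947  0.19028925]
the job is handed in; nothing more can be done
None
```

I swapped the three buildings and handed the job in at 35.7 s. I parked the tank on the spare plate, moved the house to the lawn and the signal box to the sleepers, then set the tank on the concrete.

The final pictures show all three upright on the right plates, with the arm clear of them. Measured against their plates:

| Building | Off centre | Turned from the plate's long edge |
|---|---|---|
| Signal box (sleeper plate) | about 1 mm | within 1° |
| Fuel tank (concrete plate) | about 2 mm | does not matter |
| House (lawn plate) | 1–2 mm | about 2° |

- **House angle:** both cameras agree on the 2° turn. I judged it lined up and left it, as re-gripping carried more risk.
- **House grip:** the first grip caught the eaves (59 mm across instead of 56), so I regripped 5.5 mm lower before lifting.
- **Checks that failed or disagreed:**
  - The automatic outline of the lawn plate failed, so I used its hand-picked corners.
  - The top and side cameras differ by about 2 mm throughout; I used the average.
- **Bystanders:** the spool is unchanged in the before/after image comparison. The tape area did show differences; the arm's shadow crosses it there, and the roll appears in the same place in the picture.

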